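# Rake the clay drying blocks into an even layer

### The arm

A 6-joint arm with a two-finger parallel gripper is mounted at the origin on the work surface. World frame = base frame: x ahead of the robot, y to its left, z up, the work surface at z = 0. Lengths are in mm, angles in rad, forces in N, time in s.
With the tool pointing down it reaches from about 275 to 750 mm from the base axis. Payload 10.2 kg.
Tool frame: the origin (TCP) lies between the finger pads; the fingertips stand 22 mm ahead of it and the grasp point (between the pads) lies 3 mm ahead of it (r.tips_ahead is the distance from the TCP to the fingertips, in mm); z points along the fingers, y is the line along which they close (so a half turn about z gives the same grasp; the last joint's range is limited). The gripper opens to 85 mm and grips with 20 to 120 N. Pads are 22 mm wide; open, the fingers measure 114 mm over their backs; the gripper's body (76 mm by 85 mm) begins 54 mm behind the grasp point. The pads swing forward as they close: fully open they stand 13 mm farther back than shut.
Start: joints at [0.985, 0.313, 1.498, -0, 1.331, -0.223], TCP at [186.332, 490.828, 253.294] pointing down, gripper open.
Joint ranges: [-2.94, 2.94], [-0.97, 2.17], [0.19, 2.56], [-1.23, 4.37], [0.02, 3.11], [-2.88, 2.88]. Speed limits (rad/s): [2.39, 2.39, 3.01, 3.14, 3.14, 3.14].

### API

Orientations are given as a unit quaternion [x, y, z, w].
In Python, from workcell import r, eyes gives the robot as it stands.
- The arm moves only by the tool apply_moves, never from a script. Its argument "moves" is a list of rows, each a list of 3 entries, a list of its own where there are three numbers: the shift along the tool's x, y, z in mm, then the turn about the tool's z in rad, then the finger opening in mm, from 0 to 85.4. In form: [[[tx, ty, tz], yaw, hand], ...]. A call has 1 to 20 rows; each row is the pose to reach, as a shift and turn from the pose commanded when the call began, along the tool's axes at that moment; what a row does not reach only later rows make up. A row lasts 1/10 s, in which the tool goes at most 50 mm and 8.59 degrees, less where a joint would pass 70% of its speed; a pose out of reach is approached as far as the arm can. A call with a gripper value outside its range is refused whole. The fingers move at their own pace and stop on an object; the grip force is fixed at half the most. Time passes only in rows, so rows that repeat a pose let the fingers close. It gives the time, the measured TCP pose, the force, the opening and the grip force at its end, in the units of the state.
- r.read_state(): the state, without advancing time (a new reading comes with each control period).
- eyes.grab_frame(name): name is "side" or "top" or "wrist"; returns the picture (420x560x3 uint8, blue, green, red); there is no depth.
- eyes.camera_info(name): a dict with "K" (3x3 intrinsics, pixels), "distortion" ([k1, k2, p1, p2, k3] as OpenCV has them; the pictures are not rectified), "pose" (4x4, takes a point from camera to world coordinates); the wrist camera has in their place "tool_from_camera" (4x4, takes a point from camera to tool coordinates, whose origin is the TCP and whose axes are the flange's). Camera axes: x right, y down, z forward; pixel columns grow to the right and rows downward; lengths in mm; the calibration is good to about 2 mm. A picture is of the moment at which its call begins: read the wrist's pose just before it. camera_info takes no time and is no camera call.
- r.job_done(): hands the job in; it is judged then, once.
The state is a dict: "time_s": time; "joint_pos": joint angles; "dq": joint speeds; "joint_torque": joint torques, N m; "tool_pos": TCP position; "ee_rot": TCP orientation; "wrist_force": force on the tool from outside, world axes, zero at the start; "ft_torque": the same for the moment, N m; "gripper_width": finger opening in mm; "grasp_force": force on a finger pad.
Only numpy, scipy, OpenCV 4.12 (cv2) and the standard library are available. Lean on these libraries where they do the work, as an engineer would, in place of code of your own. Each camera call takes 0.05 s, during which the arm holds its last target. There are 200 camera calls.

### The job

Take the hand rake from its wooden cradle and rake the heaped clay drying blocks along the tray into an even single layer, none on top of another and at least two in every third of the tray's length, drawing the teeth lightly on the bed and never bearing down hard on it (stay under 15 N). Move the blocks with the rake only, leave the plate, jar and bottle alone, and finally put the rake back upright in its cradle and let go.

Things in the scene. Friction and masses are not known exactly. Their poses are not given: they have to be found in the camera images.
- tray: fixed black open tray, outside 120 x 280 x 62 mm (x, y, z), walls 5 mm, inside 110 x 270 mm. Origin: centre of its underside. Its y axis runs along its long side; the blocks are heaped at its -y end. Small steel tabs on the long rims at y = -45 and +45 mm mark the thirds of its length.
- bed: rigid grey board filling the tray floor, 10 mm thick, fixed at a different height each time (underside 4 to 18 mm above the table). Origin: centre of its underside, axes as the tray's; its top face is at z = 10 mm. The pose is noisy: feel for the exact level with the teeth, touching down slowly (under about 10 mm/s), as it is hard.
- cradle: fixed wooden rest, 128 x 44 x 65 mm. Origin: centre of its underside. The rake's crossbar lies along its x axis in notches 21 mm wide (along y), 10 mm deep, floor at z = 55 mm, end stops at x = +-58 mm. At home the rake's origin is 10 mm above this origin, the x axes parallel (either way round).
- rake: upright hand rake, 160 g, standing in the cradle. Origin: middle of the line of tooth tips; z points up the handle. Seven steel teeth 5 mm thick, 12 mm apart, from x = -36 to +36 mm, below a crossbar (100 mm along x, 14 along y, z = 45 to 59 mm). Above it a square wooden handle 22 x 22 mm, z = 59 to 139 mm, gripped from above.
- block0: clay block 26 x 26 x 24 mm (z), about 20 g, edges rounded. Origin: its centre. At the start it stands in row 1 (centres near tray y = -112 mm), near tray x = -31 mm.
- block1: clay block 26 x 26 x 24 mm (z), about 20 g, edges rounded. Origin: its centre. At the start it stands in row 1 (centres near tray y = -112 mm), near tray x = 0 mm.
- block2: clay block 26 x 26 x 24 mm (z), about 20 g, edges rounded. Origin: its centre. At the start it stands in row 1 (centres near tray y = -112 mm), near tray x = 31 mm.
- block3: clay block 26 x 26 x 24 mm (z), about 20 g, edges rounded. Origin: its centre. At the start it stands in row 2 (near tray y = -72 mm, some 14 mm clear of row 1), near tray x = -31 mm.
- block4: clay block 26 x 26 x 24 mm (z), about 20 g, edges rounded. Origin: its centre. At the start it stands in row 2 (near tray y = -72 mm, some 14 mm clear of row 1), near tray x = 0 mm.
- block5: clay block 26 x 26 x 24 mm (z), about 20 g, edges rounded. Origin: its centre. At the start it stands in row 2 (near tray y = -72 mm, some 14 mm clear of row 1), near tray x = 31 mm.
- block6: clay block 26 x 26 x 24 mm (z), about 20 g, edges rounded. Origin: its centre. At the start it stands in the top row (near tray y = -92 mm), bridging rows 1 and 2, near tray x = -31 mm.
- block7: clay block 26 x 26 x 24 mm (z), about 20 g, edges rounded. Origin: its centre. At the start it stands in the top row (near tray y = -92 mm), bridging rows 1 and 2, near tray x = 0 mm.
- block8: clay block 26 x 26 x 24 mm (z), about 20 g, edges rounded. Origin: its centre. At the start it stands in the top row (near tray y = -92 mm), bridging rows 1 and 2, near tray x = 31 mm.
- plate: loose white porcelain plate, 120 mm across, 18 mm high, a bystander beyond the tray. Origin: centre of its underside.
- jar: loose glass jar, 70 mm across, 85 mm high, a bystander. Origin: centre of its underside.
- vial: loose small glass bottle, 36 mm across, 60 mm high, a bystander. Origin: centre of its underside.
There are look-alikes about, which are no part of the job. What is shaped like the block6 but turquoise is not meant.

How it is judged:
By the outcome, as a careful person would: the job done as asked, in the order asked, and still so for the second after the job is handed in, with the robot touching nothing.
It also fails if it takes over 72 s, if anything falls off the work surface, if the arm or the gripper's body presses on something with over 40 N, if the wrist force passes 120 N, or if a joint passes its speed limit or range.

## Working session

There is one attempt and no reset: what is moved stays moved. The work goes in short steps, Python scripts to look and compute and a tool call to move; the robot and the scene stay as the last step left them, time stands still between calls to the robot, and variables do not carry over. Pictures are saved under pics/ and viewed, at most 12 in all, crops included, and the job is handed in when it is done.

Besides the shell and the picture viewer there is one more tool, called after "Emit:" as name(argument=value, ...), one argument or row to a line, values as JSON. apply_moves: Moves the arm, as the interface text tells. Its arguments: {"type":"object","properties":{"moves":{"type":"array"}},"required":["moves"]}

```bash
mkdir -p pics; ls; python3 - <<'E'
from workcell import r, eyes
import cv2, numpy as np
np.set_printoptions(precision=4,suppress=True)
a=eyes.grab_frame("top"); b=eyes.grab_frame("side")
cv2.imwrite("pics/top0.png",cv2.resize(a,(800,600))); cv2.imwrite("pics/side0.png",cv2.resize(b,(800,600)))
for n in("top","side"):
  i=eyes.camera_info(n); print(n,i["K"],i["distortion"],i["pose"])
print(eyes.camera_info("wrist"))
print(r.read_state(), r.tips_ahead)
E
```

```text
pics
top [[394.0502   0.     277.7041]
 [  0.     394.0502 201.8955]
 [  0.       0.       1.    ]] [-0.0949  0.      0.      0.      0.    ] [[ -0.0063  -0.9927   0.1205 473.3821]
 [ -1.       0.0063  -0.0003 -87.01  ]
 [ -0.0005  -0.1205  -0.9927 997.2192]
 [  0.       0.       0.       1.    ]]
side [[505.9912   0.     268.7262]
 [  0.     505.9912 209.2297]
 [  0.       0.       1.    ]] [-0.0586  0.      0.      0.      0.    ] [[   0.8405   -0.3783    0.3879  178.348 ]
 [  -0.5416   -0.6063    0.5823 -683.3969]
 [   0.0149   -0.6995   -0.7145  819.0647]
 [   0.        0.        0.        1.    ]]
{'K': array([[305.9207,   0.    , 278.038 ],
       [  0.    , 305.9207, 203.7801],
       [  0.    ,   0.    ,   1.    ]]), 'distortion': array([-0.0641,  0.    ,  0.    ,  0.    ,  0.    ]), 'tool_from_camera': array([[   0.0009,   -0.9473,   -0.3204,   82.4236],
       [   1.    ,    0.0009,    0.0003,   -0.5843],
       [   0.    ,   -0.3204,    0.9473, -121.0406],
       [   0.    ,    0.    ,    0.    ,    1.    ]])}
{'time_s': 0.1, 'joint_pos': array([ 0.9846,  0.3133,  1.4983, -0.    ,  1.331 , -0.2234]), 'dq': array([-0.0003, -0.0016, -0.0027, -0.0002,  0.0007, -0.0009]), 'joint_torque': array([  0.0027, -41.2902, -26.014 ,  -0.0002,   0.003 ,   0.    ]), 'tool_pos': array([186.2276, 490.6625, 252.8402]), 'ee_rot': array([ 0.1804,  0.9836, -0.0005, -0.0002]), 'wrist_force': array([-0.2501, -0.5228, -0.0123]), 'ft_torque': array([ 0.0119,  0.0152, -0.0855]), 'grasp_force': 0.0, 'gripper_width': 85.23536907133641} 22.0
```

View pics/top0.png

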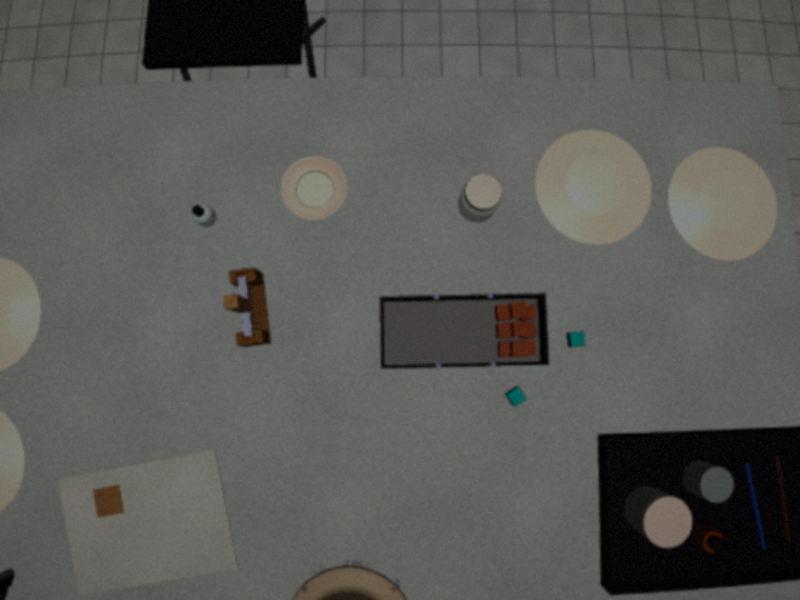

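View pics/side0.png

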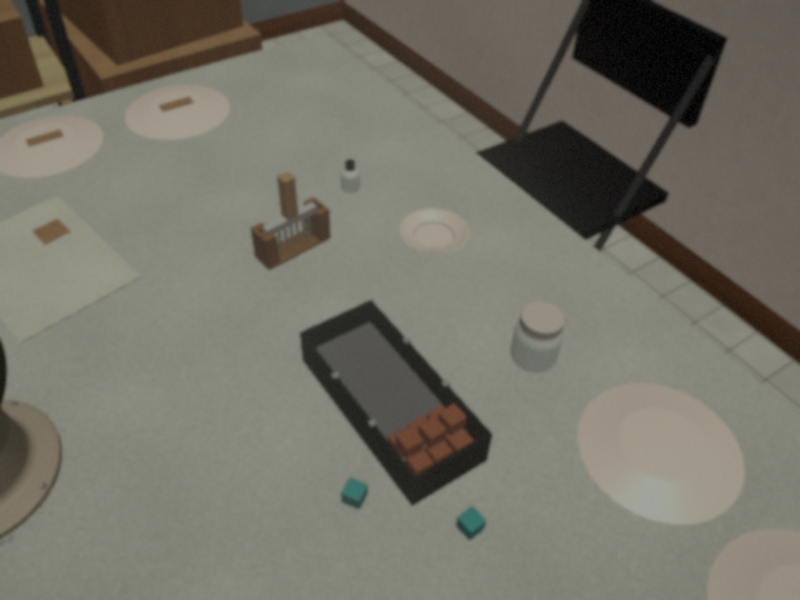

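The top view (800x600) shows the cradle and rake at (250,308), with the handle top near (232,301). The tray corners are (380,297), (545,293), (548,367) and (382,368), with the red-brown heap at its right end, which is world -y. The turquoise cubes at (577,339) and (516,396) are the look-alikes. The plate is at (314,188), the jar at (482,195) and the bottle at (202,213).

```bash
cat > h.py <<'E'
from workcell import r, eyes
import cv2, numpy as np
from scipy.spatial.transform import Rotation as R
np.set_printoptions(precision=3,suppress=True)
def cam(n,st=None):
    i=eyes.camera_info(n)
    if n!="wrist": return i["K"],i["distortion"],i["pose"]
    T=np.eye(4); T[:3,:3]=R.from_quat(st["ee_rot"]).as_matrix(); T[:3,3]=st["tool_pos"]
    return i["K"],i["distortion"],T@i["tool_from_camera"]
def px2w(c,uv,z):
    K,d,P=c; p=cv2.undistortPoints(np.array(uv,float).reshape(-1,1,2),K,d).reshape(-1,2)
    v=np.c_[p,np.ones(len(p))]@P[:3,:3].T; o=P[:3,3]
    return o+v*((np.asarray(z)-o[2])/v[:,2])[:,None]
def w2px(c,X):
    K,d,P=c; Q=np.linalg.inv(P); return cv2.projectPoints(np.array(X,float).reshape(-1,3),cv2.Rodrigues(Q[:3,:3])[0],Q[:3,3],K,d)[0].reshape(-1,2)
def shift(st,p):  # world target -> tool-frame shift
    return R.from_quat(st["ee_rot"]).as_matrix().T@(np.array(p)-st["tool_pos"])
E
python3 - <<'E'
from h import *
c=cam("top"); s=.7
t=np.array([(380,297),(545,293),(548,367),(382,368)])*s
print("tray",px2w(c,t,62.)); print("handle",px2w(c,np.array([(232,301)])*s,149.))
print("cradle",px2w(c,np.array([(230,270),(256,268),(270,344),(237,346)])*s,[65.,65,0,65]))
st=r.read_state(); print(R.from_quat(st["ee_rot"]).as_matrix())
a=eyes.grab_frame("top")
x=cv2.resize(a[185:255,150:200],None,fx=8,fy=8,interpolation=cv2.INTER_CUBIC); y=cv2.resize(a[195:270,255:395],None,fx=5,fy=5,interpolation=cv2.INTER_CUBIC)
x=cv2.resize(x,(390,560)); 
o=np.zeros((600,800,3),np.uint8); o[:375,100:800]=y
b=cv2.resize(a[180:250,150:200],None,fx=3,fy=3); o[380:590,100:250]=b
cv2.imwrite("pics/z1.png",np.clip(o*1.6,0,255).astype(np.uint8))
E
```

```text
tray [[ 572.656  -59.267   62.   ]
 [ 577.576 -336.779   62.   ]
 [ 453.94  -337.572   62.   ]
 [ 454.923  -62.196   62.   ]]
handle [[558.602 164.316 149.   ]]
cradle [[619.686 194.199  65.   ]
 [622.738 149.761  65.   ]
 [496.563 138.073   0.   ]
 [491.814 178.822  65.   ]]
[[-0.935  0.355 -0.001]
 [ 0.355  0.935 -0.001]
 [ 0.    -0.001 -1.   ]]
```

View pics/z1.png

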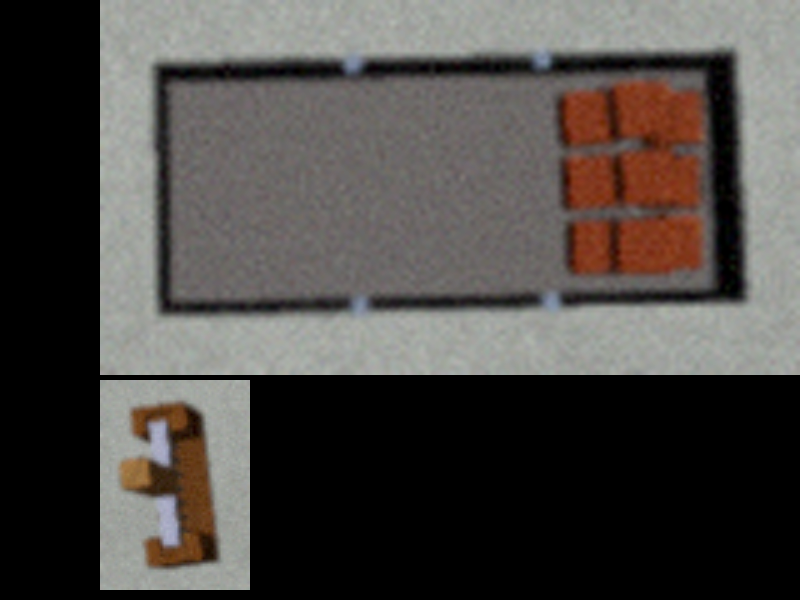

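```bash
python3 - <<'E'
from h import *
st=r.read_state(); print(shift(st,[558.5,164.5,235]))
c=cam("top")
tabs=np.array([(352,65),(541,60),(359,305),(552,302)],float); tabs=np.c_[255+(tabs[:,0]-100)/5,195+tabs[:,1]/5]
w=px2w(c,tabs,62.); print(w,w.mean(0))
E
```

```text
[-463.788 -172.788   17.939]
[[ 571.816 -153.317   62.   ]
 [ 573.618 -243.953   62.   ]
 [ 458.03  -155.059   62.   ]
 [ 458.574 -246.42    62.   ]] [ 515.51  -199.687   62.   ]
```

Emit:
apply_moves(
  moves=[
    [[-464, -173, 18], -0.483, 60],
    [[-464, -173, 18], -0.483, 60],
    [[-464, -173, 18], -0.483, 60],
    [[-464, -173, 18], -0.483, 60],
    [[-464, -173, 18], -0.483, 60],
    [[-464, -173, 18], -0.483, 60],
    [[-464, -173, 18], -0.483, 60],
    [[-464, -173, 18], -0.483, 60],
    [[-464, -173, 18], -0.483, 60],
    [[-464, -173, 18], -0.483, 60],
    [[-464, -173, 18], -0.483, 60],
    [[-464, -173, 18], -0.483, 60],
    [[-464, -173, 18], -0.483, 60],
    [[-464, -173, 18], -0.483, 60],
  ],
)

```text
time_s: 1.55
tool_pos: [557.8, 165.7, 235.6]
ee_rot: [-0.061, 0.998, 0.0, -0.0]
wrist_force: [0.3, -0.4, -0.2]
gripper_width: 60.1
grasp_force: 0.0
```

```bash
python3 - <<'E'
from h import *
st=r.read_state(); a=eyes.grab_frame("wrist"); c=cam("wrist",st); print(st["tool_pos"],st["wrist_force"],st["joint_pos"],st["dq"],R.from_quat(st["ee_rot"]).as_matrix()[:2,:2],st["time_s"])
def rk(x,y,z,yaw=.12): return [558.5+x*np.cos(yaw)-y*np.sin(yaw),164.5+x*np.sin(yaw)+y*np.cos(yaw),z]
p=w2px(c,[rk(*q) for q in[(-11,-11,149),(11,-11,149),(11,11,149),(-11,11,149),(-64,-22,65),(64,-22,65),(64,22,65),(-64,22,65)]])
b=np.clip(a*1.6,0,255).astype(np.uint8)
for q in p: cv2.circle(b,tuple(int(v) for v in q),2,(0,255,0),-1)
cv2.imwrite("pics/w1.png",cv2.resize(b,(800,600))); print(p)
E
```

```text
[557.8   165.694 235.555] [ 0.319 -0.352 -0.243] [ 0.087  0.452  1.346  0.     1.344 -1.605] [ 0.003 -0.005 -0.004 -0.002 -0.001 -0.003] [[-0.993 -0.122]
 [-0.122  0.993]] 1.55
[[261.639 206.435]
 [262.075 234.434]
 [291.719 234.51 ]
 [292.253 206.515]
 [253.618 122.673]
 [256.302 247.242]
 [297.858 247.346]
 [301.048 122.806]]
```

View pics/w1.png

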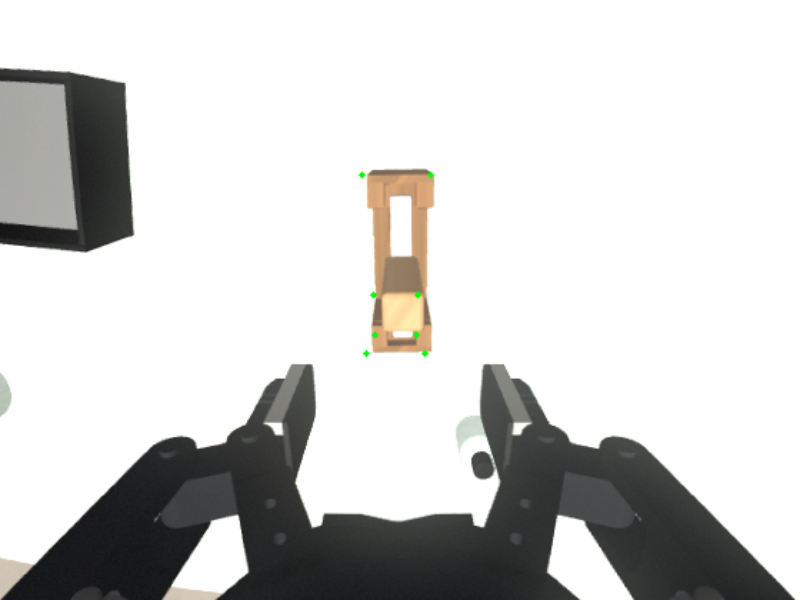

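The handle top is at (402,312) px, about 2 mm toward world +y of the predicted dots. The cradle is shifted the same way, so I'll correct by that and descend to grasp.

Emit:
apply_moves(
  moves=[
    [[1, 2, 40], 0, 60],
    [[1, 2, 80], 0, 60],
    [[1, 2, 110], 0, 60],
    [[1, 2, 110], 0, 60],
    [[1, 2, 110], 0, 60],
    [[1, 2, 110], 0, 10],
    [[1, 2, 110], 0, 10],
    [[1, 2, 110], 0, 10],
    [[1, 2, 110], 0, 10],
    [[1, 2, 110], 0, 10],
    [[1, 2, 110], 0, 10],
    [[1, 2, 110], 0, 10],
  ],
)

```text
time_s: 2.8
tool_pos: [558.1, 166.5, 126.8]
ee_rot: [-0.06, 0.998, 0.0, 0.001]
wrist_force: [-0.6, 1.0, 6.6]
gripper_width: 21.6
grasp_force: 58.4
```

Emit:
apply_moves(
  moves=[
    [[0, 0, -10], 0, 10],
    [[0, 0, -30], 0, 10],
    [[0, 0, -60], 0, 10],
    [[0, 0, -100], 0, 10],
    [[0, 0, -100], 0, 10],
    [[0, 0, -100], 0, 10],
    [[0, 0, -100], 0, 10],
  ],
)

```text
time_s: 3.5
tool_pos: [556.9, 166.2, 224.1]
ee_rot: [-0.06, 0.998, -0.0, -0.001]
wrist_force: [0.5, -0.3, -0.9]
gripper_width: 21.5
grasp_force: 58.3
```

```bash
python3 - <<'E'
from h import *
st=r.read_state(); print(st["tool_pos"],st["ee_rot"],st["wrist_force"],st["ft_torque"],st["gripper_width"])
yaw=.016
t=np.array([515.5,-199.7]); ty=np.array([-np.sin(yaw),np.cos(yaw)])
for y in(0,-115): print(y,t+ty*y,shift(st,[*(t+ty*y),st["tool_pos"][2]]))
M=R.from_quat(st["ee_rot"]).as_matrix(); print("yaw tool x",np.arctan2(M[1,0],M[0,0]))
E
```

```text
[556.935 166.182 224.128] [-0.06   0.998 -0.    -0.001] [ 0.536 -0.253 -0.897] [-0.038  0.009  0.008] 21.500199739351746
0 [ 515.5 -199.7] [  84.984 -358.279    0.199]
-115 [ 517.34  -314.685] [  96.938 -472.656    0.225]
yaw tool x -3.0214603092719514
```

Emit:
apply_moves(
  moves=[
    [[85, -358, 0], 0.104, 10],
    [[85, -358, 0], 0.104, 10],
    [[85, -358, 0], 0.104, 10],
    [[85, -358, 0], 0.104, 10],
    [[85, -358, 0], 0.104, 10],
    [[85, -358, 0], 0.104, 10],
    [[85, -358, 0], 0.104, 10],
    [[85, -358, 0], 0.104, 10],
    [[85, -358, 0], 0.104, 10],
    [[85, -358, 0], 0.104, 10],
    [[85, -358, 0], 0.104, 10],
    [[85, -358, 0], 0.104, 10],
  ],
)

```text
time_s: 4.7
tool_pos: [516.3, -198.0, 225.2]
ee_rot: [-0.009, 1.0, 0.0, -0.0]
wrist_force: [-0.5, -0.5, -2.1]
gripper_width: 21.6
grasp_force: 58.7
```

```bash
cat > look.py <<'E'
from h import *
import sys
st=r.read_state(); a=eyes.grab_frame("wrist"); c=cam("wrist",st)
yaw=.016; T=np.array([515.5,-199.7])
def tr(x,y,z): return [T[0]+x*np.cos(yaw)-y*np.sin(yaw),T[1]+x*np.sin(yaw)+y*np.cos(yaw),z]
p=w2px(c,[tr(*q) for q in[(-57.5,-45,62),(57.5,-45,62),(57.5,45,62),(-57.5,45,62),(-60,-140,62),(60,-140,62),(-60,140,62),(60,140,62)]])
b=np.clip(a*1.3,0,255).astype(np.uint8)
for q in p: cv2.circle(b,tuple(int(v) for v in q),2,(0,255,0),-1)
cv2.imwrite(sys.argv[1],cv2.resize(b,(800,600)))
print(st["tool_pos"],st["ee_rot"],st["wrist_force"],st["ft_torque"],st["time_s"])
E
python3 look.py pics/w2.png
```

```text
[ 516.298 -197.996  225.238] [-0.009  1.     0.    -0.   ] [-0.531 -0.503 -2.09 ] [-0.02  -0.019  0.019] 4.7
```

View pics/w2.png

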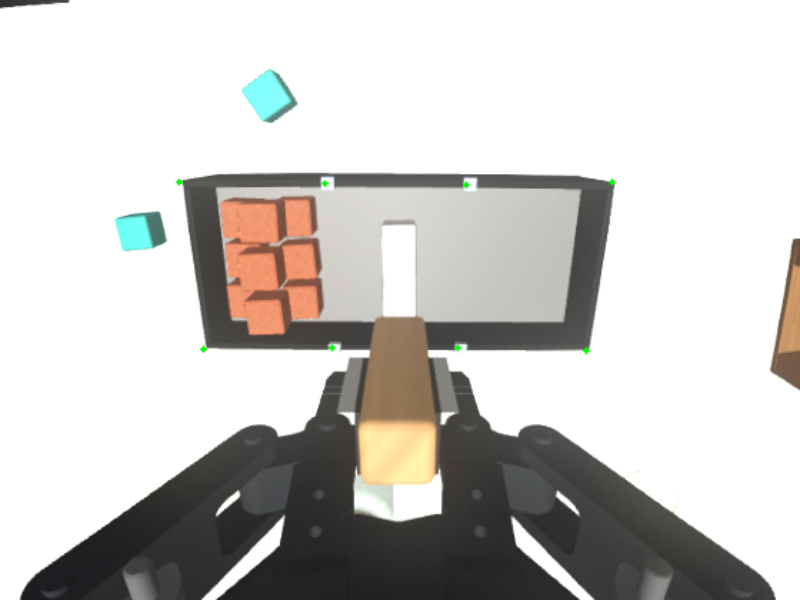

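```bash
python3 - <<'E'
from h import *
st=r.read_state(); c=cam("wrist",st)
for z in(14,18,22,26): print(z,w2px(c,[[515.5+55,-64.7,z],[515.5+55,-334,z]])/.7)
print(w2px(c,[[516.3-50,-198,167.]])/.7)
E
```

```text
14 [[557.352 321.865]
 [232.326 316.229]]
18 [[559.021 323.745]
 [230.601 318.058]]
22 [[560.724 325.664]
 [228.841 319.926]]
26 [[562.463 327.624]
 [227.043 321.833]]
[[401.152 226.973]]
```

Emit:
apply_moves(
  moves=[
    [[0, -2, 20], 0, 10],
    [[0, -2, 40], 0, 10],
    [[0, -2, 60], 0, 10],
    [[0, -2, 70], 0, 10],
    [[0, -2, 73], 0, 10],
    [[0, -2, 73], 0, 10],
    [[0, -2, 73], 0, 10],
  ],
)

```text
time_s: 5.45
tool_pos: [516.5, -201.5, 153.3]
ee_rot: [-0.008, 1.0, -0.0, 0.001]
wrist_force: [-0.0, 0.1, -1.1]
gripper_width: 21.3
grasp_force: 58.8
```

Emit:
apply_moves(
  moves=[
    [[0, 0, 1], 0, 10],
    [[0, 0, 2], 0, 10],
    [[0, 0, 3], 0, 10],
    [[0, 0, 4], 0, 10],
    [[0, 0, 5], 0, 10],
    [[0, 0, 6], 0, 10],
    [[0, 0, 7], 0, 10],
    [[0, 0, 8], 0, 10],
  ],
)

```text
time_s: 6.25
tool_pos: [516.1, -201.3, 144.2]
ee_rot: [-0.008, 1.0, 0.0, -0.0]
wrist_force: [0.3, 1.1, -0.8]
gripper_width: 21.4
grasp_force: 58.8
```

Emit:
apply_moves(
  moves=[
    [[0, 0, 0.8], 0, 10],
    [[0, 0, 1.6], 0, 10],
    [[0, 0, 2.4], 0, 10],
  ],
)

```text
time_s: 6.55
tool_pos: [516.1, -201.3, 141.8]
ee_rot: [-0.008, 1.0, -0.0, -0.0]
wrist_force: [0.9, 0.2, -1.6]
gripper_width: 21.8
grasp_force: 58.8
```

Emit:
apply_moves(
  moves=[
    [[0, 0, 0.8], 0, 10],
    [[0, 0, 1.6], 0, 10],
    [[0, 0, 2.4], 0, 10],
  ],
)

```text
time_s: 6.85
tool_pos: [516.1, -201.3, 139.5]
ee_rot: [-0.008, 1.0, -0.0, 0.0]
wrist_force: [0.1, -0.0, -1.9]
gripper_width: 21.4
grasp_force: 58.8
```

Emit:
apply_moves(
  moves=[
    [[0, 0, 0.6], 0, 10],
    [[0, 0, 1.2], 0, 10],
    [[0, 0, 1.8], 0, 10],
  ],
)

```text
time_s: 7.15
tool_pos: [516.1, -201.3, 137.7]
ee_rot: [-0.008, 1.0, -0.0, 0.0]
wrist_force: [-0.2, 0.5, -0.3]
gripper_width: 21.4
grasp_force: 58.8
```

Emit:
apply_moves(
  moves=[
    [[0, 0, 0.5], 0, 10],
    [[0, 0, 1], 0, 10],
    [[0, 0, 1], 0, 10],
  ],
)

```text
time_s: 7.45
tool_pos: [516.2, -201.4, 137.5]
ee_rot: [-0.008, 1.0, -0.0, 0.0]
wrist_force: [-0.8, 1.6, 6.6]
gripper_width: 21.7
grasp_force: 59.9
```

The bed was touched at TCP z ≈ 137.6. Now I'll lift, go behind the top row, and push it off at mid height.

Emit:
apply_moves(
  moves=[
    [[0, 0, -20], 0, 10],
    [[0, 0, -62], 0, 10],
    [[0, 0, -62], 0, 10],
    [[0, -40, -62], 0, 10],
    [[0, -80, -62], 0, 10],
    [[0, -114, -62], 0, 10],
    [[0, -114, -62], 0, 10],
    [[0, -114, -62], 0, 10],
    [[0, -114, -45], 0, 10],
    [[0, -114, -38], 0, 10],
    [[0, -114, -33], 0, 10],
    [[0, -114, -30], 0, 10],
    [[0, -114, -29], 0, 10],
    [[0, -114, -29], 0, 10],
    [[0, -114, -29], 0, 10],
  ],
)

```text
time_s: 8.95
tool_pos: [518.0, -315.4, 166.1]
ee_rot: [-0.008, 1.0, -0.0, 0.0]
wrist_force: [-0.8, -0.2, -1.2]
gripper_width: 21.6
grasp_force: 59.2
```

```bash
python3 look.py pics/w3.png
```

```text
[ 518.042 -315.392  166.072] [-0.008  1.    -0.     0.   ] [-0.815 -0.183 -1.192] [-0.026 -0.02   0.002] 8.95
```

View pics/w3.png

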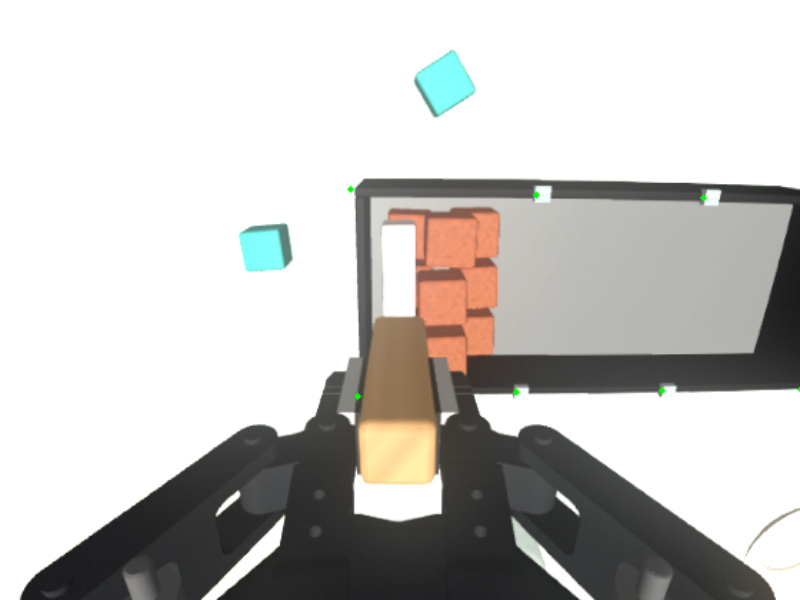

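Emit:
apply_moves(
  moves=[
    [[0, 4, 0], 0, 10],
    [[0, 8, 0], 0, 10],
    [[0, 12, 0], 0, 10],
    [[0, 16, 0], 0, 10],
    [[0, 20, 0], 0, 10],
    [[0, 24, 0], 0, 10],
    [[0, 28, 0], 0, 10],
    [[0, 32, 0], 0, 10],
    [[0, 36, 0], 0, 10],
    [[0, 40, 0], 0, 10],
    [[0, 44, 0], 0, 10],
    [[0, 48, 0], 0, 10],
    [[0, 52, 0], 0, 10],
    [[0, 56, 0], 0, 10],
    [[0, 60, 0], 0, 10],
    [[0, 64, 0], 0, 10],
    [[0, 68, 0], 0, 10],
    [[0, 72, 0], 0, 10],
  ],
)

```text
time_s: 10.8
tool_pos: [516.7, -242.9, 165.5]
ee_rot: [-0.008, 1.0, 0.0, -0.0]
wrist_force: [-0.3, -0.3, -1.6]
gripper_width: 21.4
grasp_force: 59.2
```

```bash
python3 look.py pics/w4.png
```

```text
[ 516.661 -242.863  165.466] [-0.008  1.     0.    -0.   ] [-0.314 -0.296 -1.628] [-0.02   0.002  0.023] 10.8
```

View pics/w4.png

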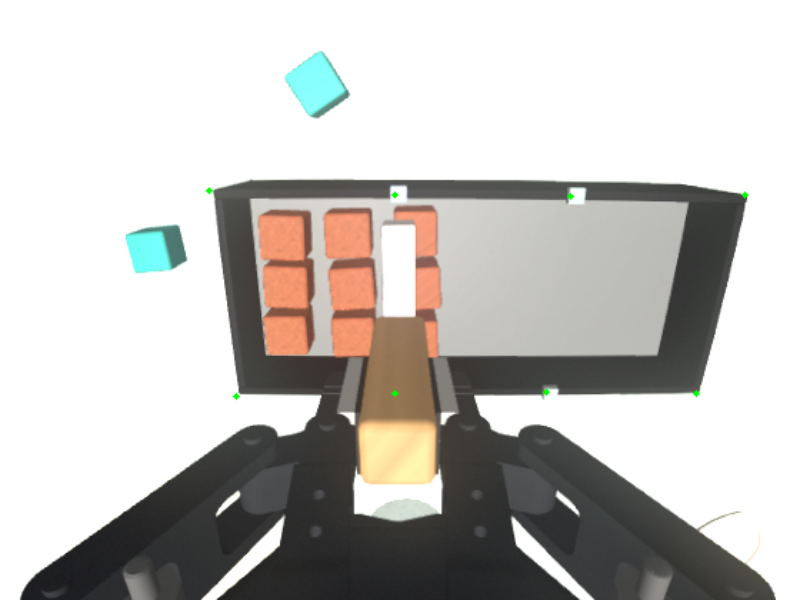

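Three rows now lie flat. Block-top columns are row 1 at u 260–310, row 2 at 325–375 and row 3 at 395–438, with open gaps between them. I'll measure the gaps next.

```bash
python3 - <<'E'
from h import *
st=r.read_state(); c=cam("wrist",st)
def f(n,uv,z): print(n,px2w(c,np.array(uv,float)*.7,float(z))[:,:2].ravel())
f("bar",[(383,260),(415,260)],107.7)
f("row2 R bed",[(374,235),(375,285),(375,335)],20.7+3); f("row2 R top",[(370,235),(372,285),(373,335)],44.7)
f("row3 L top",[(395,212)],44.7); f("row3 R top",[(436,235),(438,285)],44.7)
f("row2 L top",[(324,235),(330,285),(332,335)],44.7); f("row1 R bed",[(311,235),(312,285),(312,335)],23.7)
f("row1 R top",[(306,235),(307,285),(308,335)],44.7)
E
cat > crop.py <<'E'
from h import *
import sys
a=eyes.grab_frame("wrist"); cv2.imwrite(sys.argv[1],cv2.resize(a[120:280,150:350],(800,640))[:600])
E
```

```text
bar [ 480.805 -249.439  480.57  -235.933]
row2 R bed [ 487.093 -257.422  519.094 -256.759  553.648 -256.725]
row2 R top [ 482.9   -258.622  512.339 -257.514  544.124 -256.948]
row3 L top [ 469.798 -244.814]
row3 R top [ 482.249 -221.618  511.673 -219.123]
row2 L top [ 483.3   -284.468  512.757 -281.986  544.589 -281.808]
row1 R bed [ 487.681 -295.915  519.776 -296.691  554.437 -298.286]
row1 R top [ 483.444 -294.621  512.986 -295.441  544.877 -296.418]
```

Emit:
apply_moves(
  moves=[
    [[0, -4, -1], 0, 10],
    [[0, -8.8, -1], 0, 10],
    [[0, -8.8, 0], 0, 10],
    [[0, -8.8, 0], 0, 10],
    [[0, -8.8, 1], 0, 10],
    [[0, -8.8, 2], 0, 10],
    [[0, -8.8, 3], 0, 10],
    [[0, -8.8, 4], 0, 10],
    [[0, -8.8, 5], 0, 10],
    [[0, -8.8, 5], 0, 10],
  ],
)

```text
time_s: 11.85
tool_pos: [516.9, -252.0, 160.5]
ee_rot: [-0.008, 1.0, 0.0, -0.0]
wrist_force: [-0.0, -0.8, -1.5]
gripper_width: 21.5
grasp_force: 59.1
```

Emit:
apply_moves(
  moves=[
    [[0, 0, 1], 0, 10],
    [[0, 0, 2], 0, 10],
    [[0, 0, 3], 0, 10],
    [[0, 0, 4], 0, 10],
    [[0, 0, 4], 0, 10],
  ],
)

```text
time_s: 12.35
tool_pos: [516.8, -252.1, 156.5]
ee_rot: [-0.008, 1.0, 0.0, -0.0]
wrist_force: [-0.2, 0.2, -2.0]
gripper_width: 21.5
grasp_force: 59.1
```

Emit:
apply_moves(
  moves=[
    [[0, 0, 3], 0, 10],
    [[0, 0, 6], 0, 10],
    [[0, 0, 9], 0, 10],
    [[0, 0, 12], 0, 10],
    [[0, 0, 15], 0, 10],
    [[0, 0, 16.5], 0, 10],
    [[0, 0, 17], 0, 10],
    [[0, 0, 17.6], 0, 10],
    [[0, 0, 18.2], 0, 10],
    [[0, 0, 18.6], 0, 10],
    [[0, 0, 18.6], 0, 10],
  ],
)

```text
time_s: 13.45
tool_pos: [516.9, -252.1, 138.1]
ee_rot: [-0.008, 1.0, -0.0, 0.0]
wrist_force: [0.6, -0.1, -1.6]
gripper_width: 21.6
grasp_force: 59.1
```

Emit:
apply_moves(
  moves=[
    [[0, 0, 0.3], 0, 10],
    [[0, 0, 0.6], 0, 10],
    [[0, 0, 0.7], 0, 10],
    [[0, 0, 0.7], 0, 10],
  ],
)

```text
time_s: 13.85
tool_pos: [517.0, -252.1, 137.6]
ee_rot: [-0.008, 1.0, -0.0, 0.0]
wrist_force: [-1.0, 0.7, 0.9]
gripper_width: 21.4
grasp_force: 59.5
```

Emit:
apply_moves(
  moves=[
    [[0, 3, 0], 0, 10],
    [[0, 6, 0], 0, 10],
    [[0, 10, 0], 0, 10],
    [[0, 15, 0], 0, 10],
    [[0, 20, 0], 0, 10],
    [[0, 25, 0], 0, 10],
    [[0, 30, 0], 0, 10],
    [[0, 35, 0], 0, 10],
    [[0, 40, 0], 0, 10],
    [[0, 45, 0], 0, 10],
    [[0, 50, 0], 0, 10],
  ],
)

```text
time_s: 14.95
tool_pos: [516.1, -201.9, 137.6]
ee_rot: [-0.008, 1.0, -0.0, 0.0]
wrist_force: [0.3, -5.3, 2.6]
gripper_width: 21.7
grasp_force: 59.6
```

Emit:
apply_moves(
  moves=[
    [[0, 5, -0.1], 0, 10],
    [[0, 10, -0.1], 0, 10],
    [[0, 15, -0.1], 0, 10],
    [[0, 20, -0.1], 0, 10],
    [[0, 25, -0.1], 0, 10],
    [[0, 30, -0.1], 0, 10],
    [[0, 35, -0.1], 0, 10],
    [[0, 40, -0.1], 0, 10],
  ],
)

```text
time_s: 15.75
tool_pos: [515.4, -161.8, 137.5]
ee_rot: [-0.008, 1.0, -0.0, 0.0]
wrist_force: [-0.3, -4.3, 4.0]
gripper_width: 21.4
grasp_force: 59.6
```

Emit:
apply_moves(
  moves=[
    [[0, 5, 0], 0, 10],
    [[0, 10, 0], 0, 10],
    [[0, 15, 0], 0, 10],
    [[0, 20, 0], 0, 10],
    [[0, 25, 0], 0, 10],
    [[0, 30, 0], 0, 10],
    [[0, 35, 0], 0, 10],
    [[0, 40, 0], 0, 10],
    [[0, 43, 0], 0, 10],
    [[0, 43, 0], 0, 10],
  ],
)

```text
time_s: 16.75
tool_pos: [514.7, -118.3, 137.5]
ee_rot: [-0.008, 1.0, 0.001, -0.0]
wrist_force: [0.0, -1.6, 4.7]
gripper_width: 21.4
grasp_force: 60.0
```

Emit:
apply_moves(
  moves=[
    [[0, -3, 0], 0, 10],
    [[0, -3, -15], 0, 10],
    [[0, -3, -45], 0, 10],
    [[0, -40, -50], 0, 10],
    [[0, -85, -50], 0, 10],
    [[0, -130, -50], 0, 10],
    [[0, -165, -50], 0, 10],
    [[0, -171.7, -50], 0, 10],
    [[0, -171.7, -50], 0, 10],
    [[0, -171.7, -40], 0, 10],
    [[0, -171.7, -32], 0, 10],
    [[0, -171.7, -29], 0, 10],
    [[0, -171.7, -29], 0, 10],
  ],
)

```text
time_s: 18.05
tool_pos: [517.5, -289.9, 165.8]
ee_rot: [-0.009, 1.0, 0.001, -0.001]
wrist_force: [0.5, -0.9, -0.9]
gripper_width: 21.2
grasp_force: 59.2
```

```bash
python3 look.py pics/w5.png
```

```text
[ 517.464 -289.932  165.757] [-0.009  1.     0.001 -0.001] [ 0.513 -0.905 -0.912] [-0.007 -0.016 -0.012] 18.05
```

View pics/w5.png

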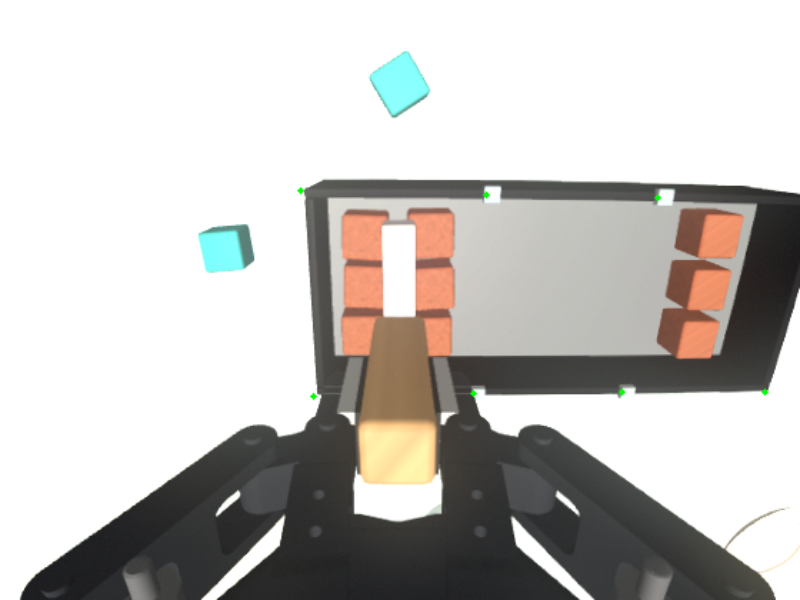

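Row 3 sits in the far third at u 660–740. The row 1/2 gap, u 388–408, is right under the rake, so I'll descend.

Emit:
apply_moves(
  moves=[
    [[0, 0, 1], 0, 10],
    [[0, 0, 2], 0, 10],
    [[0, 0, 3], 0, 10],
    [[0, 0, 4], 0, 10],
    [[0, 0, 5], 0, 10],
    [[0, 0, 6], 0, 10],
    [[0, 0, 6], 0, 10],
  ],
)

```text
time_s: 18.8
tool_pos: [517.5, -290.8, 160.3]
ee_rot: [-0.008, 1.0, 0.0, -0.0]
wrist_force: [-0.5, -0.7, -1.1]
gripper_width: 21.5
grasp_force: 59.2
```

Emit:
apply_moves(
  moves=[
    [[0, 0, 2], 0, 10],
    [[0, 0, 4], 0, 10],
    [[0, 0, 4], 0, 10],
  ],
)

```text
time_s: 19.1
tool_pos: [517.4, -290.7, 156.1]
ee_rot: [-0.008, 1.0, 0.0, -0.0]
wrist_force: [-0.5, 0.7, -1.7]
gripper_width: 21.4
grasp_force: 59.2
```

Emit:
apply_moves(
  moves=[
    [[0, 0, 3], 0, 10],
    [[0, 0, 6], 0, 10],
    [[0, 0, 9], 0, 10],
    [[0, 0, 12], 0, 10],
    [[0, 0, 15], 0, 10],
    [[0, 0, 16.2], 0, 10],
    [[0, 0, 16.8], 0, 10],
    [[0, 0, 17.4], 0, 10],
    [[0, 0, 18], 0, 10],
    [[0, 0, 18.3], 0, 10],
    [[0, 0, 18.3], 0, 10],
  ],
)

```text
time_s: 20.2
tool_pos: [517.5, -290.8, 138.2]
ee_rot: [-0.008, 1.0, -0.0, 0.0]
wrist_force: [-0.1, 1.0, -2.3]
gripper_width: 21.2
grasp_force: 59.2
```

Emit:
apply_moves(
  moves=[
    [[0, 0, 0.4], 0, 10],
    [[0, 0, 0.7], 0, 10],
    [[0, 0, 0.8], 0, 10],
    [[0, 0, 0.8], 0, 10],
  ],
)

```text
time_s: 20.6
tool_pos: [517.6, -290.9, 137.6]
ee_rot: [-0.008, 1.0, -0.0, 0.0]
wrist_force: [-0.8, 0.5, 0.9]
gripper_width: 21.6
grasp_force: 59.5
```

Emit:
apply_moves(
  moves=[
    [[0, 3, 0], 0, 10],
    [[0, 6, 0], 0, 10],
    [[0, 10, 0], 0, 10],
    [[0, 15, 0], 0, 10],
    [[0, 20, 0], 0, 10],
    [[0, 25, 0], 0, 10],
    [[0, 30, 0], 0, 10],
    [[0, 35, -0.1], 0, 10],
    [[0, 40, -0.1], 0, 10],
    [[0, 45, -0.1], 0, 10],
    [[0, 50, -0.1], 0, 10],
    [[0, 55, -0.1], 0, 10],
    [[0, 60, -0.1], 0, 10],
    [[0, 65, -0.1], 0, 10],
    [[0, 70, -0.1], 0, 10],
    [[0, 75, -0.1], 0, 10],
    [[0, 77, -0.1], 0, 10],
    [[0, 77, -0.1], 0, 10],
  ],
)

```text
time_s: 22.4
tool_pos: [516.3, -213.2, 137.5]
ee_rot: [-0.008, 1.0, 0.0, -0.0]
wrist_force: [0.3, -1.3, 3.3]
gripper_width: 21.3
grasp_force: 59.9
```

Emit:
apply_moves(
  moves=[
    [[0, -3, 0], 0, 10],
    [[0, -3, -15], 0, 10],
    [[0, -3, -50], 0, 10],
    [[0, -3, -88], 0, 10],
    [[0, -3, -88], 0, 10],
    [[0, -3, -88], 0, 10],
  ],
)

```text
time_s: 23.0
tool_pos: [516.0, -216.4, 224.8]
ee_rot: [-0.008, 1.0, 0.001, -0.001]
wrist_force: [-0.3, -0.1, -2.1]
gripper_width: 21.3
grasp_force: 59.5
```

```bash
python3 look.py pics/w6.png; python3 - <<'E'
from h import *
st=r.read_state(); print(shift(st,[557.5,166.3,225.5])) 
E
```

```text
[ 516.    -216.422  224.815] [-0.008  1.     0.001 -0.001] [-0.293 -0.082 -2.114] [-0.032 -0.005 -0.008] 23.0
[-47.931 381.88   -0.76 ]
```

View pics/w6.png

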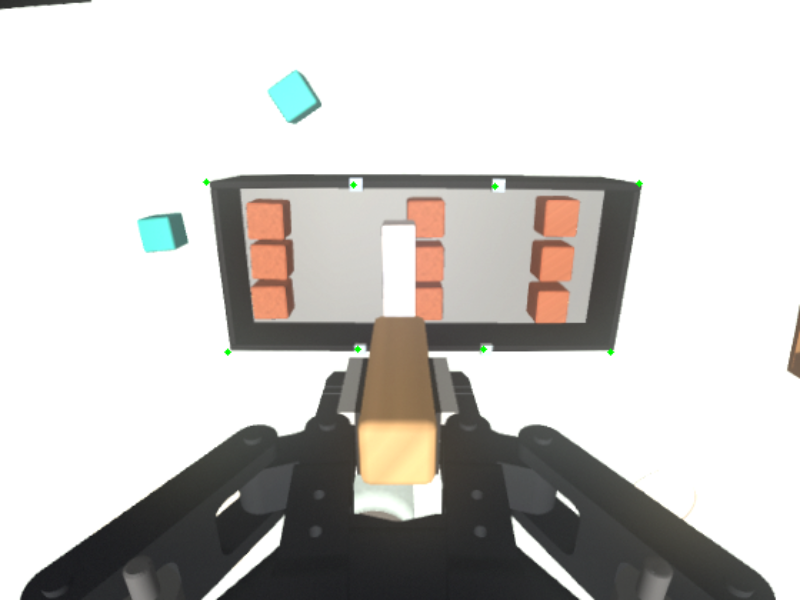

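Three blocks lie flat in each third: rows at u 250–292, 407–445 and 530–578. Now I'll return the rake to the cradle.

Emit:
apply_moves(
  moves=[
    [[-48, 382, -1], -0.104, 10],
    [[-48, 382, -1], -0.104, 10],
    [[-48, 382, -1], -0.104, 10],
    [[-48, 382, -1], -0.104, 10],
    [[-48, 382, -1], -0.104, 10],
    [[-48, 382, -1], -0.104, 10],
    [[-48, 382, -1], -0.104, 10],
    [[-48, 382, -1], -0.104, 10],
    [[-48, 382, -1], -0.104, 10],
    [[-48, 382, -1], -0.104, 10],
    [[-48, 382, -1], -0.104, 10],
    [[-48, 382, -1], -0.104, 10],
    [[-48, 382, -1], -0.104, 10],
  ],
)

```text
time_s: 24.35
tool_pos: [558.2, 165.0, 226.4]
ee_rot: [-0.059, 0.998, -0.0, -0.0]
wrist_force: [-0.0, -0.0, -1.3]
gripper_width: 21.1
grasp_force: 59.6
```

```bash
python3 look.py pics/w7.png; python3 - <<'E'
from h import *
st=r.read_state(); print(shift(st,[557.3,166.4,127.5]),R.from_quat(st["ee_rot"]).as_matrix())
E
```

```text
[558.188 164.967 226.377] [-0.059  0.998 -0.    -0.   ] [-0.021 -0.019 -1.337] [-0.009  0.037 -0.043] 24.35
[ 0.716  1.348 98.974] [[-0.993 -0.119 -0.   ]
 [-0.119  0.993 -0.   ]
 [ 0.    -0.    -1.   ]]
```

View pics/w7.png

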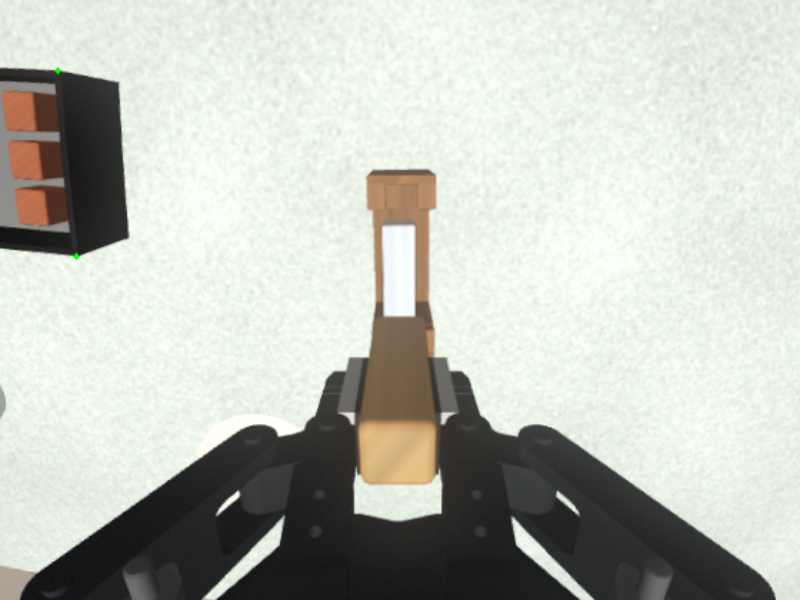

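The crossbar centre is at u=399 and the cradle centre at u=401, so I need about +1.5 mm in tool y.

Emit:
apply_moves(
  moves=[
    [[0.7, 1.5, 20], 0, 10],
    [[0.7, 1.5, 45], 0, 10],
    [[0.7, 1.5, 65], 0, 10],
    [[0.7, 1.5, 78], 0, 10],
    [[0.7, 1.5, 84], 0, 10],
    [[0.7, 1.5, 86], 0, 10],
    [[0.7, 1.5, 88], 0, 10],
    [[0.7, 1.5, 90], 0, 10],
    [[0.7, 1.5, 92], 0, 10],
    [[0.7, 1.5, 92], 0, 10],
  ],
)

```text
time_s: 25.4
tool_pos: [557.2, 167.3, 134.5]
ee_rot: [-0.06, 0.998, -0.0, -0.0]
wrist_force: [0.1, 0.5, -1.7]
gripper_width: 21.6
grasp_force: 59.6
```

Emit:
apply_moves(
  moves=[
    [[0, -0.5, 1], 0, 10],
    [[0, -0.5, 2], 0, 10],
    [[0, -0.5, 3], 0, 10],
    [[0, -0.5, 4], 0, 10],
    [[0, -0.5, 5], 0, 10],
    [[0, -0.5, 6], 0, 10],
    [[0, -0.5, 6.7], 0, 10],
    [[0, -0.5, 6.7], 0, 10],
  ],
)

```text
time_s: 26.2
tool_pos: [557.3, 166.8, 127.7]
ee_rot: [-0.06, 0.998, -0.0, -0.0]
wrist_force: [0.3, 0.3, -1.5]
gripper_width: 21.0
grasp_force: 59.6
```

Emit:
apply_moves(
  moves=[
    [[0, 0, 0.5], 0, 10],
    [[0, 0, 0.8], 0, 10],
    [[0, 0, 0.8], 0, 10],
  ],
)

```text
time_s: 26.5
tool_pos: [557.4, 166.8, 127.1]
ee_rot: [-0.06, 0.998, 0.0, 0.0]
wrist_force: [-0.7, -0.4, -1.6]
gripper_width: 21.4
grasp_force: 59.7
```

Emit:
apply_moves(
  moves=[
    [[0, 0, 0.4], 0, 10],
    [[0, 0, 0.8], 0, 10],
    [[0, 0, 0.8], 0, 10],
  ],
)

```text
time_s: 26.8
tool_pos: [557.3, 166.8, 126.9]
ee_rot: [-0.06, 0.998, -0.0, 0.0]
wrist_force: [-2.8, -0.2, 5.9]
gripper_width: 21.7
grasp_force: 60.5
```

Emit:
apply_moves(
  moves=[
    [[0, 0, -0.5], 0, 10],
    [[0, 0, -0.5], 0, 10],
    [[0, 0, -0.5], 0, 30],
    [[0, 0, -0.5], 0, 60],
    [[0, 0, -0.5], 0, 60],
    [[0, 0, -0.5], 0, 60],
    [[0, 0, -0.5], 0, 60],
    [[0, 0, -15], 0, 60],
    [[0, 0, -40], 0, 60],
    [[0, 0, -80], 0, 60],
    [[0, 0, -110], 0, 60],
    [[0, 0, -110], 0, 60],
    [[0, 0, -110], 0, 60],
  ],
)

```text
time_s: 28.1
tool_pos: [557.2, 166.8, 236.1]
ee_rot: [-0.06, 0.998, 0.0, 0.0]
wrist_force: [0.0, 0.1, -0.5]
gripper_width: 60.0
grasp_force: 0.0
```

```bash
python3 - <<'E'
from h import *
a=eyes.grab_frame("wrist"); b=eyes.grab_frame("side")
o=np.hstack([cv2.resize(a,(400,300)),cv2.resize(b[100:340,150:400],(400,300))]);cv2.imwrite("pics/fin.png",o)
print(r.read_state()["time_s"])
E
```

```text
28.2
```

View pics/fin.png

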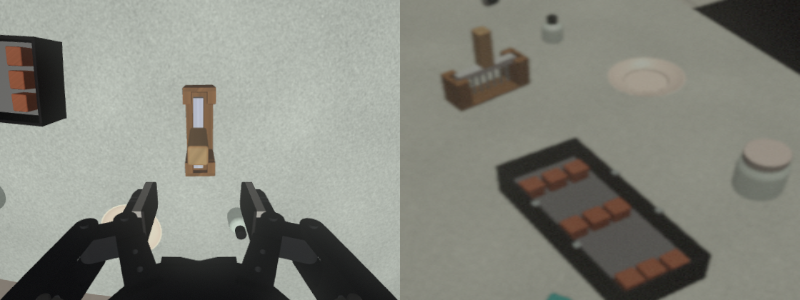

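The rake stands upright in its cradle (198,130). The blocks lie flat, three in each third, and the bystanders are untouched.

```bash
python3 -c "
from workcell import r
print(r.job_done())"
```

```text
the job is handed in; nothing more can be done
None
```

The job is handed in at 28 s: the nine blocks lie in a single layer, three in each third of the tray, the bed force read at most about 8 N, and the rake is back upright in its cradle and released.

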